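# Lower the ratchet pipe rest at the glassblower's bench

## Robot

A 7-joint arm with a two-finger parallel gripper is mounted at the origin on the work surface. World frame = base frame: x ahead of the robot, y to its left, z up, the work surface at z = 0. Lengths are in mm, angles in degrees, forces in N, time in s.
With the tool pointing down it reaches from about 375 to 925 mm from the base axis. Payload 3.1 kg.
Tool frame: the origin (TCP) lies at the very end of the fingers, on their centre line; the grasp point (between the pads) lies 19 mm behind it (hold_point_z is the distance from the TCP to the grasp point, in mm); z points along the fingers, y is the line along which they close (so a half turn about z gives the same grasp; the last joint's range is limited). The gripper opens to 85 mm and grips with 20 to 120 N. Pads are 22 mm wide; open, the fingers measure 114 mm over their backs; the gripper's body (76 mm by 85 mm) begins 54 mm behind the grasp point. The pads swing forward as they close: fully open they stand 13 mm farther back than shut.
Start: joints at [-73.155, 21.939, 2.515, 91.553, -1.026, 66.532, -2.859], TCP at [248.182, 600.757, 231.269] pointing down, gripper open.
Joint ranges: [-149.38, 149.38], [-23.57, 123.04], [-84.95, 90], [0, 143.3], [-89.99, 269.99], [3.08, 112.72], [-163.45, 163.45]. Speed limits (degrees/s): [159.86, 159.86, 180, 180, 180, 180, 180].

## Interface

Orientations are given as a 3x3 rotation matrix whose columns are the frame's x, y, z axes.
In Python, from workcell import * gives the robot as it stands. The module is installed in compiled form; this text tells all that it offers.
- The arm moves only by the tool servo_tool, never from a script. Its argument "plan" is text: rows parted by semicolons, each of 4 numbers parted by spaces: the shift along the world's x, y, z scaled (see below), then the turn about the world's z scaled (see below). A call has 1 to 10 rows; each row is the pose to reach, as a shift and turn from the pose commanded when the call began; what a row does not reach only later rows make up. The controller multiplies each number of a shift by 0.2 m and each number of a turn by 120 degrees. A row lasts 1/10 s, in which the tool goes at most 50 mm and 8.59 degrees, less where a joint would pass 70% of its speed; a pose out of reach is approached as far as the arm can. A call with a number of a shift or a turn outside -1 to 1 is refused whole. A call with a gripper value outside its range is refused whole. "hand" is the finger opening in mm, from 0 to 85.4, set as the call begins (left out, the last holds). The fingers move at their own pace and stop on an object; "grip_force" is the grip in N (left out, the last holds). Time passes only in rows, so rows that repeat a pose let the fingers close. It gives the time, the measured TCP pose, the force, the opening and the grip force at its end, in the units of the state.
- observe(): the state, without advancing time (a new reading comes with each control period).
- camera(name): name is "scene" or "top" or "wrist"; returns a dict with "image" (480x640x3 uint8, red, green, blue), "camera_matrix" (3x3 intrinsics, pixels), "rvec" (rotation vector, rad) and "tvec" (3), from world to camera coordinates, as OpenCV has them; the wrist camera has in their place "hand_eye" (4x4, takes a point from camera to tool coordinates, whose origin is the TCP and whose axes are the flange's). Camera axes: x right, y down, z forward; pixel columns grow to the right and rows downward; lengths in mm; the calibration is good to about 2 mm. A picture is of the moment at which its call begins: read the wrist's pose just before it. There is no depth.
- finish_job(): hands the job in; it is judged then, once.
The state is a dict: "t": time; "qpos": joint angles; "qvel": joint speeds; "effort": joint torques, N m; "tool_pos": TCP position; "tool_rot": TCP orientation; "wrist_force": force on the tool from outside, world axes, zero at the start; "moment": the same for the moment, N m; "opening": finger opening in mm; "gripper_force": force on a finger pad.
Only numpy, scipy, OpenCV 4.12 (cv2) and the standard library are available. Lean on these libraries where they do the work, as an engineer would, in place of code of your own. Each camera call takes 0.05 s, during which the arm holds its last target. There are 200 camera calls.

## Task

Lower the pipe rest: press the red paddle of the rocker pawl until the pawl clicks over and stays clear of the teeth, then push the blue plate of the rest's arm down all the way to its bottom stop, and finally press the yellow paddle so that the pawl clicks back fully into the teeth. Only press and push: do not force the arm down while the pawl is still in the teeth, do not raise the arm, and leave the two jars and the glass paperweight where they stand.

Things in the scene. Friction and masses are not known exactly. Their poses are not given: they have to be found in the camera images.
- stand: Fixed green and dark steel stand of the pipe rest, bolted down; base 110 x 270 mm, 14 mm thick. Origin: on the table under the stand. Its z axis is up; its y axis runs level along the whole mechanism: from the arm pivot the arm reaches towards -y, and the pawl lies towards +y. The arm and the pawl both turn in the stand's vertical y-z plane at x = 0. The stand itself (without arm and pawl) is nowhere higher than 180 mm.
- rest_pivot (a point): Axis of the arm's hinge, parallel to the stand's x axis: at (0, 30, 130) mm in the stand's frame. The toothed wheel about it has a radius of 55 mm, and turns with the arm.
- push_plate (a point): Middle of the top face of the blue push plate at the arm's far end (44 mm wide, 74 mm along the arm, 14 mm thick); 210 mm from the arm pivot along the arm and 10 mm above the arm's centre line. Its axes: y points along the arm back towards the pivot, z is the plate's outward (upper) face. Pushing it down takes about 4 to 6 N (stiff pivot, the arm stays where it is left). A fork with two brass rollers stands 57 mm above the centre line, 75 to 155 mm from the pivot.
- rest_arm: The whole arm as one moving piece: toothed wheel, bar (22 mm wide, 20 mm thick), fork and push plate; origin on the arm pivot, its -y axis points outward along the arm.
- rest_angle (a joint): Angle of the arm above level, rad: 0 is level, on the bottom stop (push plate's top face then 140 mm above the table); it can rise to 0.8 and starts raised at 0.32 to 0.58. The ratchet teeth are 0.18 rad apart, so while the pawl is in them the arm can sink by one tooth at most, then it is blocked.
- pawl (a joint): Rocker pawl angle, rad: 0 = hook fully in the teeth (to 0.1: resting on a tooth), 0.36 = free, on its stop; grows as the red paddle goes down. An over-centre spring drives it to either end from 0.17, where it stays. Pressing it over takes 6 to 8 N (red up to 13 N if the arm was leaned on before). Axis parallel to the stand's x, at (0, 100, 175) mm in the stand's frame.
- red_paddle (a point): Middle of the top face of the red release paddle (36 mm across, 34 mm along the stand's y), on the outer end of the pawl: 50 mm to the +y side of the pawl's axis and 23 mm above it (198 mm above the table) when the pawl is at 0. Its middle sinks 18 mm as the pawl goes from 0 to 0.36, and the pawl clicks over by itself after about 9 mm.
- yellow_paddle (a point): Middle of the top face of the yellow paddle (36 mm across, 30 mm along the stand's y), on the hook end of the same pawl: 42 mm to the -y side of its axis and 23 mm above it when the pawl is at 0. It rises by 13 mm as the pawl goes free, and is pressed down again to put the pawl back into the teeth.
- jar_a: Bystander: loose white frit jar, 56 mm across, 85 mm high, upright on the table; origin at the centre of its underside.
- jar_b: Bystander: a second white frit jar like jar_a.
- paperweight: Bystander: loose orange glass paperweight, 64 mm across, 56 mm high; origin at the centre of its underside.

How it is judged:
By the outcome, as a careful person would: the job done as asked, in the order asked, and still so for the second after the job is handed in, with the robot touching nothing.
It also fails if it takes over 54 s, if anything falls off the work surface, if the arm or the gripper's body presses on something with over 40 N, if the wrist force passes 120 N, or if a joint passes its speed limit or range.

## Working session

There is one attempt and no reset: what is moved stays moved. The work goes in short steps, Python scripts to look and compute and a tool call to move; the robot and the scene stay as the last step left them, time stands still between calls to the robot, and variables do not carry over. Pictures are saved under pics/ and viewed, at most 10 in all, crops included, and the job is handed in when it is done.

Besides the shell and the picture viewer there is one more tool, called after ">>>" as name(argument=value, ...), one argument or row to a line, values as JSON. servo_tool: Moves the arm, as the interface text tells. Shifts and turns lie within -1 to 1; 1 stands for 0.2 m of shift or 120 degrees of turn. Its arguments: {"type":"object","properties":{"plan":{"type":"string"},"hand":{"type":"number"},"grip_force":{"type":"number"}},"required":["plan"]}

```bash
mkdir -p pics; cat > h.py <<'E'
from workcell import *
import numpy as np, cv2
def ray(c,u,v):
    R=cv2.Rodrigues(np.array(c["rvec"],float))[0];t=np.array(c["tvec"],float).ravel()
    d=R.T@np.linalg.inv(np.array(c["camera_matrix"]))@np.array([u,v,1.0])
    return -R.T@t,d/np.linalg.norm(d)
def plane(c,u,v,z):
    o,d=ray(c,u,v);return o+d*(z-o[2])/d[2]
def proj(c,p):
    return cv2.projectPoints(np.array(p,float).reshape(-1,1,3),np.array(c["rvec"],float),np.array(c["tvec"],float),np.array(c["camera_matrix"],float),None)[0].reshape(-1,2)
def tri(a,ua,b,ub):
    o1,d1=ray(a,*ua);o2,d2=ray(b,*ub)
    s=np.linalg.lstsq(np.c_[d1,-d2],o2-o1,rcond=None)[0]
    p,q=o1+d1*s[0],o2+d2*s[1];return (p+q)/2,np.linalg.norm(p-q)
RNG={'red':[((0,140,70),(6,255,255)),((174,140,70),(180,255,255))],'yellow':[((24,130,90),(34,255,255))],'blue':[((100,130,50),(125,255,255))],'orange':[((8,150,90),(20,255,255))],'green':[((45,60,30),(90,255,255))]}
def blobs(im,col,mn=40):
    h=cv2.cvtColor(im,cv2.COLOR_RGB2HSV);m=sum(cv2.inRange(h,a,b) for a,b in RNG[col])
    n,_,s,c=cv2.connectedComponentsWithStats(m)
    return [(s[i][4],s[i][:4].tolist(),c[i].round(1).tolist()) for i in range(1,n) if s[i][4]>mn]
E
python3 - <<'E'
from h import *
import pickle
C={n:camera(n) for n in("scene","top")}
pickle.dump(C,open('c.pkl','wb'))
for n,c in C.items():
    cv2.imwrite(f'pics/{n}0.png',c["image"][...,::-1])
    print(n,ray(c,320,240))
    for k in RNG: print(k,blobs(c["image"],k))
E
```

```text
scene (array([1396.39567082, -174.66154513,  672.65983037]), array([-0.80494358,  0.21819379, -0.55177649]))
red [(np.int32(62), [2, 0, 31, 4], [17.2, 1.2]), (np.int32(100), [126, 3, 19, 11], [135.8, 8.0]), (np.int32(206), [75, 5, 33, 11], [90.8, 9.8]), (np.int32(106), [28, 7, 20, 11], [37.6, 12.2]), (np.int32(143), [46, 7, 25, 10], [58.3, 11.6]), (np.int32(132), [354, 7, 25, 10], [365.4, 11.6]), (np.int32(157), [383, 6, 29, 9], [397.1, 9.8]), (np.int32(87), [0, 9, 13, 11], [5.9, 13.4]), (np.int32(65), [12, 8, 13, 10], [18.6, 13.3]), (np.int32(54), [127, 18, 13, 10], [132.6, 21.8]), (np.int32(48), [399, 19, 12, 9], [404.6, 22.7]), (np.int32(49), [61, 20, 28, 4], [74.4, 22.0]), (np.int32(189), [363, 20, 31, 10], [378.3, 24.2]), (np.int32(67), [130, 33, 12, 11], [135.5, 37.5]), (np.int32(121), [381, 32, 28, 10], [394.0, 36.3]), (np.int32(98), [353, 34, 23, 9], [364.0, 38.3]), (np.int32(52), [397, 44, 12, 9], [402.2, 48.6]), (np.int32(54), [132, 47, 13, 10], [138.1, 51.1]), (np.int32(62), [365, 46, 18, 9], [372.1, 49.9]), (np.int32(123), [379, 57, 27, 10], [392.6, 61.4]), (np.int32(112)
[... 1495 characters left out ...]
1, 14], [635.6, 320.8])]
green [(np.int32(1100), [462, 78, 30, 53], [476.6, 106.0]), (np.int32(3654), [290, 202, 68, 75], [323.6, 244.5]), (np.int32(690), [257, 223, 18, 46], [265.5, 247.0])]
top (array([534.61805362,  28.65249485, 936.07261476]), array([ 0.04450212, -0.01409929, -0.99890979]))
red [(np.int32(421), [223, 233, 25, 25], [235.0, 244.6])]
yellow [(np.int32(403), [275, 249, 23, 27], [286.4, 261.9])]
blue [(np.int32(1055), [393, 287, 52, 39], [421.2, 306.9])]
orange [(np.int32(3139), [16, 68, 46, 130], [37.6, 111.6]), (np.int32(549), [258, 186, 28, 29], [270.6, 198.5])]
green [(np.int32(238), [283, 243, 49, 19], [308.2, 251.9]), (np.int32(302), [264, 267, 58, 24], [295.0, 279.7])]
```

View pics/scene0.png

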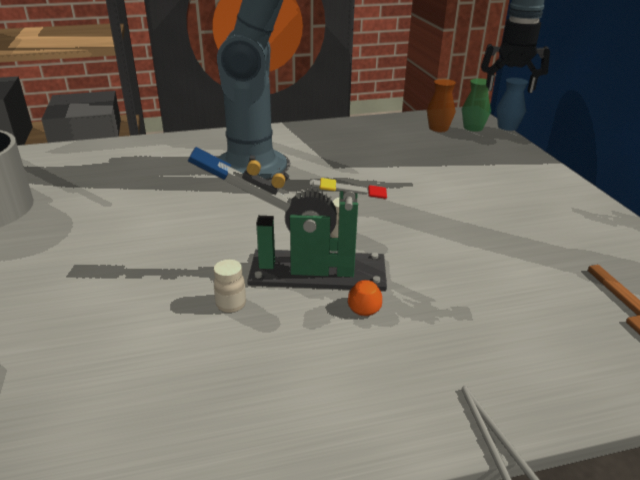

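View pics/top0.png

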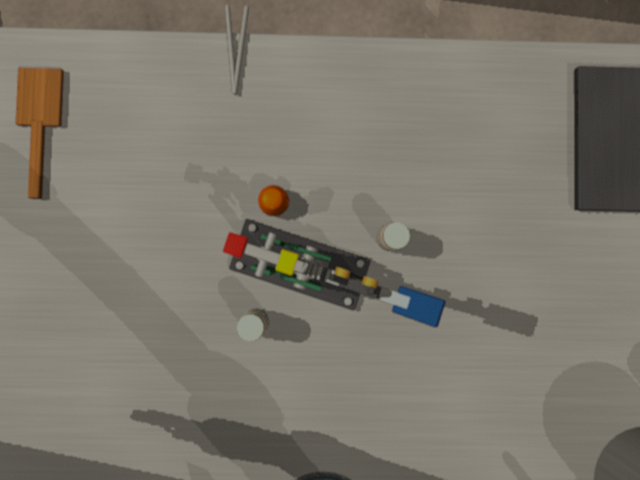

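The scene view shows red at (377,191), yellow at (328,183) and blue at (208,162). The top view shows red at (235,245), yellow at (286,262) and blue at (421,307), with jars at (396,236) and (251,326) and the paperweight at (272,200).

```bash
python3 - <<'E'
from h import *
import pickle
C=pickle.load(open('c.pkl','rb'));t,s=C['top'],C['scene']
P={}
for k,a,b in(('red',(235,244.6),(377.2,191.4)),('yellow',(286.4,261.9),(328,182.9)),('blue',(418,305.5),(208,161))):
    p,e=tri(t,a,s,b);print(k,p.round(1),e.round(1),plane(t,*a,198).round(1) if k!='blue' else '')
    P[k]=plane(t,*a,198) if k!='blue' else p
d=P['yellow']-P['red'];print('dist',np.linalg.norm(d[:2]))
yd=-d/np.linalg.norm(d);print('stand +y yaw',np.degrees(np.arctan2(yd[1],yd[0])))
d2=P['blue']-P['red'];print('blue from red',np.linalg.norm(d2[:2]),np.degrees(np.arctan2(-d2[1],-d2[0])))
for n,u,z in(('jarA',(396,236),85),('jarB',(251,326),85),('pw',(272,200),40)):print(n,plane(t,*u,z).round(0))
o=observe();print(o['tool_pos'],o['tool_rot'],o['t'],camera('wrist')['hand_eye'])
E
```

```text
red [557.8 158.5 187.8] 2.2 [557.2 155.7 198. ]
yellow [531.1  72.5 202.4] 1.7 [530.9  71.9 198. ]
blue [ 468.4 -133.9  240.2] 2.1 
dist 87.8157453093743
stand +y yaw 72.5645013841011
blue from red 302.8737976514301 72.95972433810944
jarA [ 583. -126.   85.]
jarB [410. 141.  85.]
pw [652. 112.  40.]
[247.89052077 599.95226393 230.00252535] [[-9.24243004e-01  3.81803881e-01 -8.16329606e-04]
 [ 3.81804737e-01  9.24240226e-01 -2.26877305e-03]
 [-1.11741694e-04 -2.40857613e-03 -9.99997093e-01]] 0.1 [[-7.20219479e-05 -9.48596567e-01 -3.16487832e-01  8.23250625e+01]
 [ 9.99999858e-01  9.89178505e-05 -5.24048808e-04 -3.75908926e-01]
 [ 5.28417196e-04 -3.16487825e-01  9.48596425e-01 -1.42713885e+02]
 [ 0.00000000e+00  0.00000000e+00  0.00000000e+00  1.00000000e+00]]
```

>>> servo_tool(
  plan="0.75 -1 0.35 0;0.75 -1 0.35 0;0.75 -1 0.35 0;0.75 -1 0.35 0;0.75 -1 0.35 0;0.75 -1 0.35 0",
  hand=0,
)

```text
t: 0.75
tool_pos: [404.8, 393.9, 303.4]
tool_rot: [[-0.919, 0.393, 0.005], [0.393, 0.919, -0.001], [-0.005, 0.001, -1.0]]
wrist_force: [0.5, -0.2, -0.4]
opening: -0.0
gripper_force: 0.0
```

>>> servo_tool(
  plan="0.8 -1 0 0.04;0.8 -1 0 0.04;0.8 -1 0 0.04;0.8 -1 0 0.04;0.8 -1 0 0.04;0.8 -1 0 0.04;0.8 -1.0 0 0.04",
)

```text
t: 1.45
tool_pos: [559.2, 198.0, 300.8]
tool_rot: [[-0.951, 0.309, -0.0], [0.309, 0.951, -0.001], [0.0, -0.001, -1.0]]
wrist_force: [0.0, 0.7, 0.4]
opening: -0.2
gripper_force: 0.0
```

>>> servo_tool(
  plan="0 -0.22 0 0;0 -0.22 0 0;0 -0.22 0 0",
)

```text
t: 1.75
tool_pos: [557.3, 157.6, 301.1]
tool_rot: [[-0.953, 0.303, -0.001], [0.303, 0.953, 0.001], [0.001, 0.001, -1.0]]
wrist_force: [-0.6, 0.7, -1.0]
opening: -0.1
gripper_force: 0.0
```

```bash
cat >> h.py <<'E'
def wcam():
    o=observe();c=camera("wrist");T=np.eye(4);T[:3,:3]=o["tool_rot"];T[:3,3]=o["tool_pos"]
    M=np.linalg.inv(T@np.array(c["hand_eye"]));c["rvec"]=cv2.Rodrigues(M[:3,:3])[0];c["tvec"]=M[:3,3];return o,c
E
python3 - <<'E'
from h import *
o,c=wcam();cv2.imwrite('pics/w1.png',c["image"][...,::-1])
print(o['t'],o['tool_pos'],o['wrist_force'])
for k in('red','yellow','blue'):
    for b in blobs(c["image"],k,300):print(k,b,plane(c,*b[2],198).round(1))
E
```

```text
1.75 [557.32191041 157.60475046 301.11012083] [-0.57652116  0.67844271 -1.00262004]
red (np.int32(2327), [297, 216, 49, 52], [321.3, 241.0]) [553.5 160.4 198. ]
yellow (np.int32(2251), [161, 222, 51, 53], [186.1, 247.6]) [530.2  71.5 198. ]
```

View pics/w1.png

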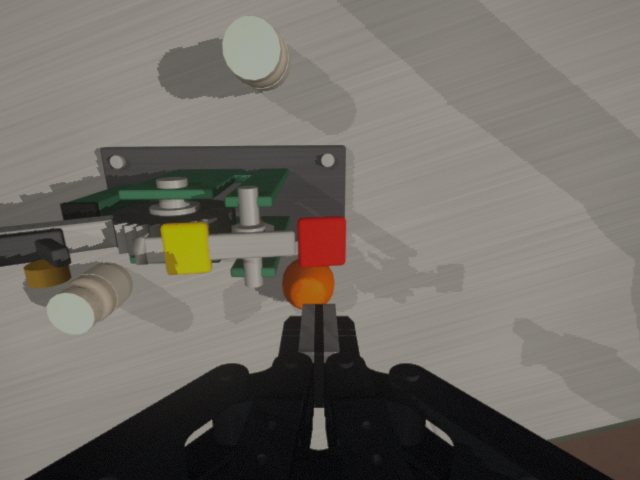

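Seen from the wrist camera, red is at (321,241) and yellow at (186,248). They are 91.9 mm apart and 92 is expected, so I press red at about (555,160).

>>> servo_tool(
  plan="-0.01 0.015 -0.22 0;-0.01 0.015 -0.4 0;-0.01 0.015 -0.47 0;-0.01 0.015 -0.49 0;-0.01 0.015 -0.5 0;-0.01 0.015 -0.51 0",
)

```text
t: 2.4
tool_pos: [557.7, 160.6, 201.2]
tool_rot: [[-0.953, 0.303, 0.004], [0.303, 0.953, 0.002], [-0.003, 0.003, -1.0]]
wrist_force: [-0.8, 0.5, -0.4]
opening: 0.2
gripper_force: 0.0
```

>>> servo_tool(
  plan="0 0 -0.01 0;0 0 -0.02 0;0 0 -0.03 0;0 0 -0.04 0;0 0 -0.05 0;0 0 -0.05 0",
)

```text
t: 3.0
tool_pos: [556.3, 160.1, 189.3]
tool_rot: [[-0.953, 0.303, 0.0], [0.303, 0.953, 0.0], [-0.0, 0.0, -1.0]]
wrist_force: [0.1, -1.5, 0.2]
opening: 0.6
gripper_force: 0.0
```

>>> servo_tool(
  plan="0 0 -0.01 0;0 0 -0.02 0;0 0 -0.03 0;0 0 -0.04 0;0 0 -0.04 0",
)

```text
t: 3.5
tool_pos: [556.3, 159.6, 182.4]
tool_rot: [[-0.953, 0.303, -0.0], [0.303, 0.953, 0.0], [0.0, 0.0, -1.0]]
wrist_force: [-1.1, -0.3, 4.0]
opening: 0.2
gripper_force: 2.3
```

>>> servo_tool(
  plan="0 0 0.25 0;0 0 0.5 0;0 0 0.6 0;0 0 0.6 0;0 0 0.6 0",
)

```text
t: 4.0
tool_pos: [556.0, 159.6, 301.0]
tool_rot: [[-0.953, 0.303, -0.0], [0.303, 0.953, 0.0], [0.0, 0.0, -1.0]]
wrist_force: [-0.3, -0.7, -0.5]
opening: 0.0
gripper_force: 0.0
```

```bash
python3 - <<'E'
from h import *
o,c=wcam();t=camera('top');s=camera('scene')
print(o['t'],o['tool_pos'])
for k in('red','yellow','blue'):
    for n,q in(('w',c),('t',t),('s',s)):
        for b in blobs(q["image"],k,100):
            if n!='s' or b[2][1]>130: print(k,n,b)
b=blobs(c["image"],'red',300)[0][2];print(plane(c,*b,180))
b=blobs(c["image"],'yellow',300)[0][2];print(plane(c,*b,211))
E
```

```text
4.0 [556.02241806 159.60711412 301.03427424]
red w (np.int32(2053), [298, 214, 45, 51], [320.3, 238.3])
red t (np.int32(130), [229, 233, 18, 11], [238.0, 238.1])
red s (np.int32(179), [370, 190, 17, 16], [377.7, 197.5])
yellow w (np.int32(2351), [163, 227, 53, 55], [189.6, 253.4])
yellow t (np.int32(376), [271, 248, 23, 27], [282.0, 261.1])
blue t (np.int32(1029), [393, 287, 52, 39], [421.2, 307.2])
blue s (np.int32(547), [189, 148, 42, 30], [207.8, 162.2])
[555.60093984 160.60311442 180.        ]
[530.54955077  79.83804795 211.        ]
```

>>> servo_tool(
  plan="-0.22 -0.75 0.05 0;-0.22 -0.75 0.05 0;-0.22 -0.75 0.05 0;-0.22 -0.75 0.05 0",
)

```text
t: 4.55
tool_pos: [509.9, 1.0, 310.3]
tool_rot: [[-0.949, 0.315, -0.003], [0.315, 0.949, -0.003], [0.002, -0.004, -1.0]]
wrist_force: [-0.3, 0.2, 0.3]
opening: -0.3
gripper_force: 0.0
```

>>> servo_tool(
  plan="-0.21 -0.73 0 0;-0.21 -0.73 0 0;-0.21 -0.73 0 0;-0.21 -0.73 0 0;-0.21 -0.73 0 0",
)

```text
t: 5.05
tool_pos: [469.1, -137.5, 310.2]
tool_rot: [[-0.952, 0.307, -0.002], [0.307, 0.952, 0.001], [0.002, 0.0, -1.0]]
wrist_force: [0.4, 0.8, 0.7]
opening: 0.6
gripper_force: 0.0
```

```bash
python3 - <<'E'
from h import *
o,c=wcam();cv2.imwrite('pics/w2.png',c["image"][...,::-1])
print(o['t'],o['tool_pos'])
for b in blobs(c["image"],'blue',300):print(b,plane(c,*b[2],240).round(1))
E
```

```text
5.05 [ 469.09530729 -137.48789673  310.21258239]
(np.int32(6722), [270, 215, 111, 90], [319.2, 258.3]) [ 465.2 -136.2  240. ]
```

View pics/w2.png

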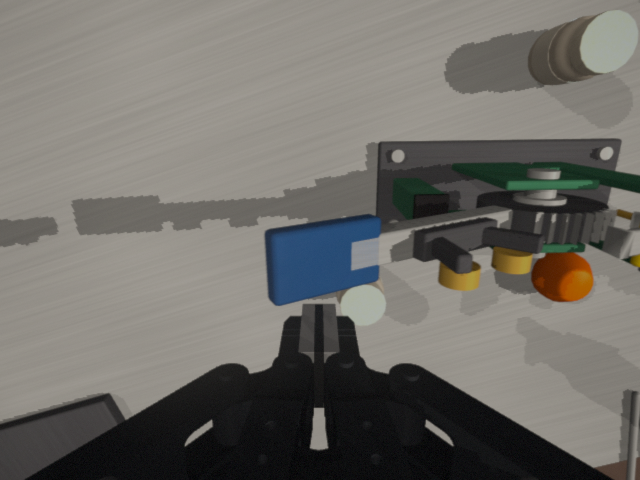

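The blue plate is centred near (325,258), at about (466,-134). That matches the earlier fix. Now I descend and push along the arc.

>>> servo_tool(
  plan="-0.015 0 -0.15 0;-0.015 0 -0.25 0;-0.015 0 -0.28 0;-0.015 0 -0.3 0;-0.015 0 -0.32 0;-0.015 0 -0.34 0",
)

```text
t: 5.7
tool_pos: [468.5, -136.2, 244.8]
tool_rot: [[-0.953, 0.302, 0.002], [0.302, 0.953, -0.0], [-0.002, 0.0, -1.0]]
wrist_force: [-0.5, -0.9, 6.1]
opening: -0.0
gripper_force: 2.3
```

>>> servo_tool(
  plan="-0.003 -0.01 -0.025 0;-0.006 -0.02 -0.05 0;-0.01 -0.03 -0.075 0;-0.012 -0.04 -0.1 0;-0.015 -0.05 -0.125 0;-0.017 -0.06 -0.15 0;-0.02 -0.065 -0.175 0;-0.022 -0.07 -0.2 0;-0.023 -0.075 -0.225 0;-0.025 -0.08 -0.25 0",
)

```text
t: 6.7
tool_pos: [464.2, -153.9, 195.3]
tool_rot: [[-0.953, 0.304, 0.005], [0.304, 0.953, -0.002], [-0.005, -0.001, -1.0]]
wrist_force: [-0.6, -1.6, 6.0]
opening: 0.1
gripper_force: 2.3
```

Force is steady at about 6 N, so the arm is sinking freely.

>>> servo_tool(
  plan="-0.002 -0.005 -0.025 0;-0.004 -0.01 -0.05 0;-0.006 -0.015 -0.075 0;-0.008 -0.02 -0.1 0;-0.01 -0.025 -0.125 0;-0.011 -0.03 -0.15 0;-0.012 -0.033 -0.175 0;-0.013 -0.036 -0.2 0;-0.013 -0.04 -0.225 0;-0.013 -0.04 -0.24 0",
)

```text
t: 7.7
tool_pos: [460.5, -160.5, 145.3]
tool_rot: [[-0.953, 0.303, 0.002], [0.303, 0.953, -0.001], [-0.002, -0.0, -1.0]]
wrist_force: [1.2, -2.1, 4.5]
opening: 0.3
gripper_force: 2.2
```

>>> servo_tool(
  plan="0 0 -0.01 0;0 0 -0.02 0;0 0 -0.03 0;0 0 -0.03 0",
)

```text
t: 8.1
tool_pos: [460.1, -160.2, 140.0]
tool_rot: [[-0.953, 0.303, 0.0], [0.303, 0.953, 0.001], [-0.0, 0.001, -1.0]]
wrist_force: [0.3, -1.9, 9.3]
opening: 0.0
gripper_force: 4.6
```

>>> servo_tool(
  plan="0 0 -0.005 0;0 0 -0.01 0;0 0 -0.015 0;0 0 -0.015 0",
)

```text
t: 8.5
tool_pos: [460.2, -160.3, 139.8]
tool_rot: [[-0.953, 0.304, -0.0], [0.304, 0.953, 0.003], [0.001, 0.003, -1.0]]
wrist_force: [-7.1, -0.1, 28.0]
opening: 0.2
gripper_force: 14.1
```

The arm is on the bottom stop: 139.8 mm with force rising to 28 N. Next is the retreat and the move to yellow.

>>> servo_tool(
  plan="0 0 0.1 0;0 0 0.3 0;0 0 0.5 0;0 0 0.75 0;0 0 0.8 0;0 0 0.8 0",
)

```text
t: 9.1
tool_pos: [459.6, -158.9, 297.0]
tool_rot: [[-0.953, 0.302, 0.001], [0.302, 0.953, 0.002], [-0.0, 0.002, -1.0]]
wrist_force: [0.4, 0.1, -0.1]
opening: -0.1
gripper_force: 0.0
```

>>> servo_tool(
  plan="0.3 1 0 0;0.3 1 0 0;0.3 1 0 0;0.3 1 0 0;0.3 1 0 0;0.3 1 0 0",
)

```text
t: 9.7
tool_pos: [517.2, 43.1, 292.5]
tool_rot: [[-0.955, 0.297, -0.008], [0.297, 0.955, -0.002], [0.007, -0.004, -1.0]]
wrist_force: [-0.3, -0.4, -0.1]
opening: 0.2
gripper_force: 0.0
```

>>> servo_tool(
  plan="0.05 0.18 0 0;0.05 0.18 0 0;0.05 0.18 0 0",
)

```text
t: 10.0
tool_pos: [528.1, 74.4, 294.4]
tool_rot: [[-0.953, 0.304, -0.004], [0.304, 0.953, -0.002], [0.003, -0.003, -1.0]]
wrist_force: [0.1, -0.7, -0.4]
opening: 0.0
gripper_force: 0.0
```

```bash
python3 - <<'E'
from h import *
o,c=wcam();t=camera('top');s=camera('scene');print(o['t'],o['tool_pos'],o['wrist_force'])
cv2.imwrite('pics/w3.png',c["image"][...,::-1]);cv2.imwrite('pics/s3.png',s["image"][...,::-1])
for b in blobs(c["image"],'yellow',300):print(b,plane(c,*b[2],211).round(1))
for n,q in(('t',t),('s',s)):
    for b in blobs(q['image'],'blue',100):print(n,b)
print(proj(s,[[464,-156,140]]),proj(t,[[464,-156,140]]))
E
```

```text
10.0 [528.09470101  74.43428537 294.36307033] [ 0.1382201  -0.7108705  -0.36106314]
(np.int32(2275), [304, 232, 46, 58], [327.3, 259.7]) [531.   78.6 211. ]
t (np.int32(791), [398, 289, 44, 33], [421.5, 306.0])
s (np.int32(440), [180, 204, 37, 15], [196.9, 211.5])
[[201.64113472 209.24548475]] [[417.98834437 302.68926212]]
```

View pics/w3.png

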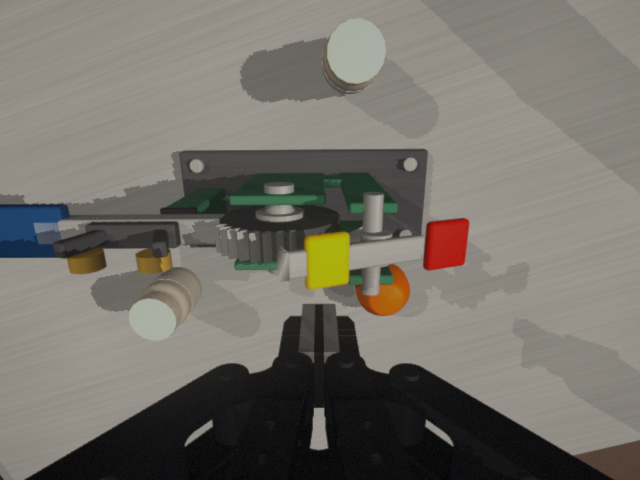

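The wrist view shows yellow at (327,260), at about (531,79,211). The arm is level and the pawl is free, so I press yellow.

>>> servo_tool(
  plan="0.015 0 -0.2 0;0.015 0 -0.33 0;0.015 0 -0.38 0;0.015 0 -0.4 0;0.015 0 -0.41 0",
)

```text
t: 10.65
tool_pos: [533.3, 75.2, 215.4]
tool_rot: [[-0.953, 0.304, 0.002], [0.304, 0.953, 0.001], [-0.001, 0.001, -1.0]]
wrist_force: [-1.2, -0.2, 2.6]
opening: -0.2
gripper_force: 1.1
```

>>> servo_tool(
  plan="0 0 -0.01 0;0 0 -0.02 0;0 0 -0.03 0;0 0 -0.04 0;0 0 -0.05 0;0 0 -0.06 0;0 0 -0.06 0",
)

```text
t: 11.35
tool_pos: [533.2, 75.8, 202.8]
tool_rot: [[-0.953, 0.304, 0.002], [0.304, 0.953, 0.001], [-0.001, 0.001, -1.0]]
wrist_force: [0.1, -0.2, -0.2]
opening: -0.2
gripper_force: 0.0
```

Force has dropped to zero, so the pawl clicked over. I follow down to confirm it is seated.

>>> servo_tool(
  plan="0 0 -0.01 0;0 0 -0.02 0;0 0 -0.025 0;0 0 -0.03 0;0 0 -0.03 0",
)

```text
t: 11.85
tool_pos: [532.3, 76.5, 198.1]
tool_rot: [[-0.953, 0.303, -0.001], [0.303, 0.953, 0.001], [0.002, 0.001, -1.0]]
wrist_force: [-4.1, -0.7, 11.6]
opening: 0.1
gripper_force: 5.9
```

>>> servo_tool(
  plan="0 0 0.1 0;0 0 0.3 0;0 0 0.5 0;0 0 0.6 0;0 0 0.6 0",
)

```text
t: 12.35
tool_pos: [534.8, 76.6, 319.9]
tool_rot: [[-0.953, 0.303, 0.007], [0.303, 0.953, 0.003], [-0.006, 0.005, -1.0]]
wrist_force: [-0.0, 0.2, 0.0]
opening: 0.1
gripper_force: 0.0
```

>>> servo_tool(
  plan="0.12 0.41 -0.08 0;0.12 0.41 -0.08 0;0.12 0.41 -0.08 0;0.12 0.41 -0.08 0",
)

```text
t: 12.75
tool_pos: [555.2, 159.0, 297.6]
tool_rot: [[-0.954, 0.3, -0.004], [0.3, 0.954, -0.002], [0.003, -0.003, -1.0]]
wrist_force: [-0.4, -0.8, 0.2]
opening: -0.0
gripper_force: 0.0
```

```bash
python3 - <<'E'
from h import *
o,c=wcam();t=camera('top');s=camera('scene');print(o['t'],o['tool_pos'],o['wrist_force'])
R,Y=[blobs(c["image"],k,300)[0] for k in('red','yellow')]
print(R,Y,plane(c,*R[2],198),plane(c,*Y[2],198))
for n,q in(('t',t),('s',s)):
  for k in('red','yellow','blue','orange'):
    for b in blobs(q['image'],k,100):
      if b[2][1]>130:print(n,k,b)
cv2.imwrite('pics/s4.png',cv2.resize(s["image"][130:330,170:410,::-1],None,fx=3,fy=3))
E
```

```text
12.75 [555.16730588 158.95300496 297.63318504] [-0.36169257 -0.75590469  0.22509465]
(np.int32(2514), [292, 225, 51, 52], [317.0, 249.8]) (np.int32(2116), [158, 226, 49, 50], [181.9, 250.1]) [555.02705724 157.09042116 198.        ] [528.12657766  70.42632822 198.        ]
t red (np.int32(112), [231, 233, 17, 11], [239.6, 238.1])
t yellow (np.int32(395), [277, 250, 23, 26], [288.1, 262.7])
t blue (np.int32(795), [398, 289, 44, 33], [421.4, 305.9])
t orange (np.int32(655), [258, 186, 31, 29], [272.6, 199.4])
s red (np.int32(194), [368, 183, 18, 11], [376.4, 188.0])
s yellow (np.int32(119), [319, 181, 15, 10], [326.4, 185.5])
s blue (np.int32(509), [180, 204, 40, 15], [198.9, 211.0])
s orange (np.int32(117), [229, 191, 12, 14], [234.5, 197.6])
s orange (np.int32(116), [256, 193, 12, 13], [261.2, 198.7])
s orange (np.int32(432), [590, 265, 50, 46], [616.9, 286.2])
s orange (np.int32(959), [348, 280, 34, 36], [364.9, 297.7])
```

View pics/s4.png

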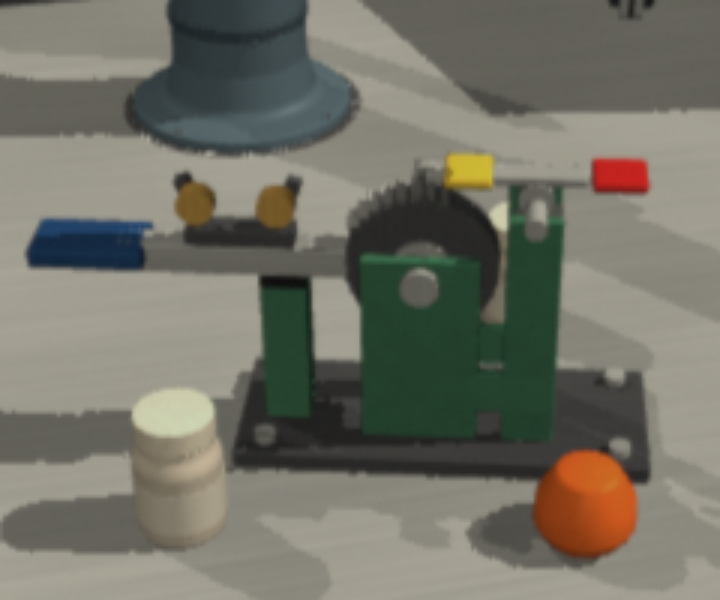

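The close-up shows the arm level on its stop. The pawl is level too: red has risen to (376,188) and yellow dropped to (326,185), so it is fully in. The jars and paperweight have not moved.

```bash
python3 -c "
from workcell import *
print(finish_job())"
```

```text
the job is handed in; nothing more can be done
None
```

The pipe rest is lowered: the pawl was released with the red paddle, the arm pushed down to its bottom stop, and the pawl clicked back fully into the teeth with the yellow paddle; the job is handed in.

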